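# Wind the inspection timer and hold the vial rack up level

## Task

The vials are due for a timed visual check. First wind the clockwork timer fully by its wing key: turn it clockwise (seen from above) to its stop, which takes a few part turns. Then lift the black vial rack up out of its dock, keeping it level, and finish with it still in the gripper, level and steady over the dock with its underside at least 12 cm above the worktop; do not put it down, and do not disturb the jar, the flask and the white box standing around.

Things in the scene. Friction and masses are not known exactly. Their poses are not given: they have to be found in the camera images.
- timer: White round clockwork timer, 90 mm diameter, body 50 mm high, fixed to the worktop; origin at the centre of its underside, z up. A steel wing key stands on its top, on the axis. A green mark on its dial lies where the key's red end points when fully wound, a grey mark where it points when unwound.
- timer_key (a joint): Winding angle of the key, rad: 0 unwound, grows clockwise seen from above, hard stop at 3.0 (fully wound). Light spring and friction, 0.06 to 0.10 N m to turn; the key stays where it is left when released.
- key_grip (a point): Middle of the key's wing on the timer axis, 74 mm above the worktop; turns with the key. The wing is an upright steel plate, 40 mm along this point's x, 9 mm thick along its y, from 59 to 86 mm above the worktop (the timer's flat top is at 50 mm). The +x end of the wing has a red tip. Pinch across y from above.
- dock: Low aluminium dock with blue lips, 82 x 156 mm (x, y), fixed to the worktop; origin at the centre of its underside, z up. The rack stands on its plate, 12 mm above the worktop; lips rise to 20 mm above the worktop at the two short ends and the four corners, the middle of both long sides is open for 100 mm.
- rack: Black rack full of small vials with coloured caps, a solid block 64 x 128 mm (x, y), 40 mm high (42 over the caps), 0.1 to 0.25 kg, loose, standing in the dock; origin at the centre of its underside, z up. Grip it across its 64 mm width (its x) at the middle of the long sides.
- jar: Bystander: small jar with green lid and lilac band, 64 mm diameter, 71 mm high, loose; origin at the centre of its underside.
- flask: Bystander: clear conical flask, 82 mm diameter, 144 mm high, loose; origin at the centre of its underside.
- cream: Bystander: square white plastic box jar with a white lid, 72 x 72 mm, 62 mm high, loose; origin at the centre of its underside.

How it is judged:
On the way, in this order (a step that is already met when the one before it is completed fails the run):
1. the timer is wound to its stop (value of joint timer_key above 2.75 rad), for 0.2 s.
2. the rack is held level in the air (height (world z) of rack above 0.11 m and angle between rack's own z axis and vertical below 0.12 rad and contact force between the fingers and rack above 1 N), for 0.5 s.
At the end, for the whole second after the job is handed in: Key at 2.75 rad or more; rack in the fingers, underside over 110 mm up, tilt under 0.12 rad, below 20 mm/s and 0.1 rad/s, within 100 mm sideways of the dock centre, touching neither dock, timer nor bystanders; jar, flask, box upright (0.2 rad) within 30 mm of their start (all of step 2 and value of joint timer_key above 2.75 rad and linear speed of rack below 0.02 m/s and angular speed of rack below 0.1 rad/s and horizontal distance between rack and dock below 0.1 m and contact force between rack and dock below 0.1 N and contact force between rack and timer below 0.1 N and contact force between rack and jar below 0.1 N and contact force between rack and flask below 0.1 N and contact force between rack and cream below 0.1 N and distance of each of jar, flask, cream from where it was at the start of the episode below 0.03 m and angle between each of jar, flask, cream's own z axis and vertical below 0.2 rad); the arm keeps its last pose, push and grip.
It fails at once if the rack is lifted before the timer is wound (height (world z) of rack above 0.05 m and value of joint timer_key below 2.7 rad).
It fails at once if the rack is tipped (more than 0.3 rad) (angle between rack's own z axis and vertical above 0.3 rad).
It fails at once if a bystander is pushed away or tipped over (30 mm, 0.3 rad) (distance of any of jar, flask, cream from where it was at the start of the episode above 0.03 m or angle between any of jar, flask, cream's own z axis and vertical above 0.3 rad).
It also fails if it takes over 61 s, if anything falls off the work surface, if the arm or the gripper's body presses on something with over 40 N, if the wrist force passes 120 N, or if a joint passes its speed limit or range.

## Robot

A 6-joint arm with a two-finger parallel gripper is mounted at the origin on a cart in front of the work surface, level with it; the furniture and walls round the work are solid. World frame = base frame: x ahead of the robot, y to its left, z up, the work surface at z = 0. Lengths are in m, angles in rad, forces in N, time in s.
With the tool pointing down it reaches from about 0.425 to 0.95 m from the base axis. Payload 3.5 kg.
Tool frame: the origin (TCP) lies on the centre line of the jaws, within the pads' length; the fingertips stand 11 mm ahead of it and the grasp point (between the pads) lies 8 mm behind it (bot.nose_length is the z of the fingertips in the tool frame, in m); z points along the fingers, y is the line along which they close (so a half turn about z gives the same grasp; the last joint's range is limited). The gripper opens to 85 mm and grips with 20 to 120 N. Pads are 22 mm wide; open, the fingers measure 114 mm over their backs; the gripper's body (76 mm by 85 mm) begins 54 mm behind the grasp point. The pads swing forward as they close: fully open they stand 13 mm farther back than shut.
Start: joints at [-1.324, 0.286, 1.577, -0, 1.279, -0.15], TCP at [0.261, -0.623, 0.218] pointing down, gripper open.
Joint ranges: [-2.77, 2.77], [-0.9, 2.22], [0.21, 2.48], [-1.53, 4.67], [0.24, 2.81], [-2.84, 2.84]. Speed limits (rad/s): [2.79, 2.79, 3.14, 3.14, 3.14, 3.14].

## Interface

Orientations are given as a 3x3 rotation matrix whose columns are the frame's x, y, z axes.
In Python, from bench import bot, snapshot gives the robot as it stands. The module is installed in compiled form; this text tells all that it offers.
- The arm moves only by the shell command python3 -m handwheel 'ROWS'. ROWS is a JSON object of lists of equal length, an entry for each row: "slide": the shift along the tool's x, y, z each as a share of 0.02 m, from -1 to 1, a list of three; "delta_rot": the turn, a rotation vector about the tool's x, y, z each as a share of 5 degrees, from -1 to 1, a list of three; "fingers": the closure, from 0 (fully open) to 1 (shut). A call has 1 to 12 rows; each row shifts and turns the commanded pose from where the row before left it, along the tool's axes as they then stand; what a row does not reach is not made up. A row lasts 1/8 s, in which the tool goes at most 62.5 mm and 10.7 degrees, less where a joint would pass 70% of its speed; a pose out of reach is approached as far as the arm can. A call with a number of a shift or a turn outside -1 to 1 is refused whole. A call with a gripper value outside its range is refused whole. The fingers move at their own pace and stop on an object; the grip force is fixed at half the most. Time passes only in rows, so rows that do not move let the fingers close. It gives the time, the measured TCP pose, the force, the opening and the grip force at its end, in the units of the state.
- bot.get_obs(): the state, without advancing time (a new reading comes with each control period).
- snapshot(name): name is "scene" or "side" or "wrist"; returns a dict with "color" (384x512x3 uint8, red, green, blue), "fx", "fy", "cx", "cy" (pixels), "cam_to_world" (4x4, takes a point from camera to world coordinates). Camera axes: x right, y up, looking along -z (the intrinsics and any distortion apply to the point x, -y, -z); pixel columns grow to the right and rows downward; lengths in m; the calibration is good to about 2 mm. A picture is of the moment at which its call begins. There is no depth.
- bot.sign_off(): hands the job in; it is judged then, once.
The state is a dict: "t": time; "joint_pos": joint angles; "joint_vel": joint speeds; "joint_torque": joint torques, N m; "eef_pos": TCP position; "eef_rot": TCP orientation; "force": force on the tool from outside, world axes, zero at the start; "wrist_torque": the same for the moment, N m; "grip_width": opening from 0.0 (shut) to 1.0 (fully open); "gripper_force": force on a finger pad.
Only numpy, scipy, OpenCV 4.12 (cv2) and the standard library are available. Lean on these libraries where they do the work, as an engineer would, in place of code of your own. Each camera call takes 0.05 s, during which the arm holds its last target. There are 200 camera calls.

## Working session

There is one attempt and no reset: what is moved stays moved. The work goes in short steps, Python scripts to look and compute and a shell command to move; the robot and the scene stay as the last step left them, time stands still between calls to the robot, and variables do not carry over. Pictures are saved under pics/ and viewed, at most 11 in all, crops included, and the job is handed in when it is done.

```bash
mkdir -p pics; python3 - <<'E'
from bench import bot,snapshot
import cv2,numpy as np,pickle
d={}
for n in("scene","side","wrist"):
    s=snapshot(n);d[n]=s;cv2.imwrite(f"pics/{n}0.png",s["color"][:,:,::-1])
    print(n,s["fx"],s["fy"],s["cx"],s["cy"],[k for k in s],np.round(s["cam_to_world"],3).tolist())
pickle.dump(d,open("d0.pkl","wb"))
o=bot.get_obs();print(o["t"],o["eef_pos"],o["eef_rot"],bot.nose_length)
a=np.vstack([np.hstack([d["scene"]["color"],]),]);
E
```

```text
scene 366.50889839665535 366.50889839665535 253.07221758143046 196.29730508538367 ['color', 'fx', 'fy', 'cx', 'cy', 'cam_to_world'] [[-0.458, 0.664, -0.591, -0.09], [-0.889, -0.337, 0.31, 0.547], [0.007, 0.667, 0.745, 0.868], [0.0, 0.0, 0.0, 1.0]]
side 484.1370810353399 484.1370810353399 249.83255526485743 192.46967954446023 ['color', 'fx', 'fy', 'cx', 'cy', 'cam_to_world'] [[-0.912, 0.247, -0.327, 0.057], [-0.41, -0.547, 0.73, 1.357], [0.001, 0.8, 0.6, 1.0], [0.0, 0.0, 0.0, 1.0]]
wrist 297.6653443992715 297.6653443992715 252.0901757209416 189.16135644718233 ['color', 'fx', 'fy', 'cx', 'cy', 'cam_to_world'] [[0.386, 0.876, 0.288, 0.335], [-0.922, 0.367, 0.119, -0.591], [-0.002, -0.312, 0.95, 0.373], [0.0, 0.0, 0.0, 1.0]]
0.15 [ 0.26074884 -0.62201395  0.21709478] [[ 9.22311911e-01  3.86446011e-01 -4.68811190e-04]
 [ 3.86446191e-01 -9.22310092e-01  1.85372848e-03]
 [ 2.83976687e-04 -1.89088616e-03 -9.99998172e-01]] 0.011
```

View pics/scene0.png

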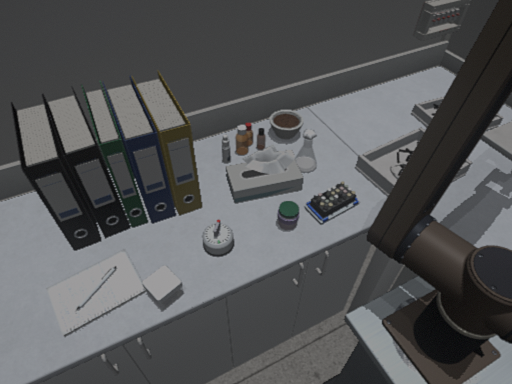

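View pics/side0.png

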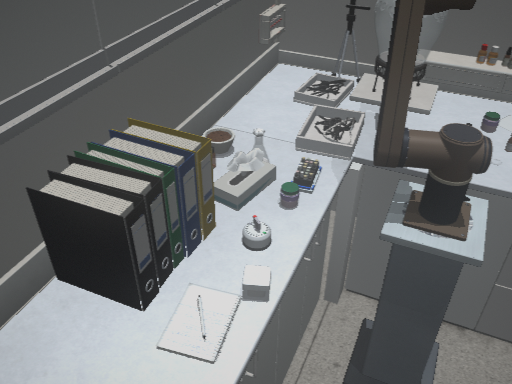

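The scene view shows the timer at (218,237) with its red tip at (218,222), the rack at (333,202), jar at (289,212), flask at (307,152) and box at (163,284). In the side view the timer is at (257,234), the rack at (308,173) and the jar at (290,194).

```bash
cat > h.py <<'E'
import numpy as np,cv2,pickle
def ray(s,uv):
    u,v=uv; M=s["cam_to_world"]
    d=M[:3,:3]@np.array([(u-s["cx"])/s["fx"],-(v-s["cy"])/s["fy"],-1]); return M[:3,3],d
def onz(s,uv,z):
    o,d=ray(s,uv); return o+d*(z-o[2])/d[2]
def tri(s1,a,s2,b):
    (o1,d1),(o2,d2)=ray(s1,a),ray(s2,b)
    t=np.linalg.lstsq(np.c_[d1,-d2],o2-o1,rcond=None)[0]
    p,q=o1+d1*t[0],o2+d2*t[1]; return (p+q)/2,np.linalg.norm(p-q)
def proj(s,P):
    M=s["cam_to_world"]; c=M[:3,:3].T@(np.asarray(P)-M[:3,3])
    return np.array([s["cx"]-s["fx"]*c[0]/c[2], s["cy"]+s["fy"]*c[1]/c[2]])
def mask(s,lo,hi,box):
    x0,y0,x1,y1=box; h=cv2.cvtColor(s["color"],cv2.COLOR_RGB2HSV)
    m=cv2.inRange(h,np.array(lo),np.array(hi)); k=np.zeros_like(m); k[y0:y1,x0:x1]=m[y0:y1,x0:x1]; return k
def cen(m):
    y,x=np.nonzero(m); return (x.mean(),y.mean(),len(x)) if len(x) else None
E
python3 - <<'E'
from h import *
d=pickle.load(open("d0.pkl","rb"));a,b=d["scene"],d["side"]
for n,s,bt,br in(("a",a,(195,210,245,260),(300,175,365,225)),("b",b,(235,205,280,250),(285,150,330,195))):
    r=mask(s,(0,110,60),(8,255,255),bt); r|=mask(s,(172,110,60),(180,255,255),bt)
    print(n,"red",cen(r),"green",cen(mask(s,(45,90,40),(90,255,255),bt)))
    bl=mask(s,(100,110,40),(125,255,255),br); c=cv2.findNonZero(bl)
    if c is not None: print("blue",len(c),cv2.boxPoints(cv2.minAreaRect(c)).round(1).tolist())
for uv1,uv2,z,n in(((218,237),(257,234),.05,"timer"),((289,210),(290,188),.071,"jar"),((333,202),(308,173),.04,"rack"),((307,165),(259,160),.0,"flask"),((163,284),(257,277),.06,"box")):
    print(n,onz(a,uv1,z).round(3),onz(b,uv2,z).round(3))
T=lambda s,c,w,h,f:cv2.resize(s["color"][c[1]:c[1]+h,c[0]:c[0]+w],None,fx=f,fy=f,interpolation=cv2.INTER_CUBIC)
im=np.vstack([np.hstack([T(a,(193,212),50,45,8),T(b,(232,207),50,45,8)])[:300],np.hstack([T(a,(296,175),72,54,5.55555)[:300,:400],T(b,(280,145),72,54,5.55555)[:300,:400]])])
im=np.vstack([np.hstack([cv2.resize(T(a,(193,212),50,45,8),(400,300)),cv2.resize(T(b,(232,207),50,45,8),(400,300))]),im[300:]])
cv2.imwrite("pics/crop0.png",im[:,:,::-1]); print(im.shape)
E
```

```text
a red (np.float64(218.0), np.float64(220.5), 6) green (np.float64(219.0), np.float64(242.0), 1)
blue 83 [[306.79998779296875, 202.10000610351562], [356.70001220703125, 197.89999389648438], [358.5, 218.10000610351562], [308.5, 222.3000030517578]]
b red (np.float64(254.0), np.float64(215.75), 4) green (np.float64(264.25), np.float64(232.25), 4)
blue 27 [[291.0, 181.0], [320.0, 167.0], [326.70001220703125, 180.89999389648438], [297.70001220703125, 194.89999389648438]]
timer [0.469 0.359 0.05 ] [0.473 0.378 0.05 ]
jar [0.45  0.148 0.071] [0.455 0.151 0.071]
rack [ 0.438 -0.001  0.04 ] [0.442 0.002 0.04 ]
flask [ 0.643 -0.047  0.   ] [ 0.655 -0.061  0.   ]
box [0.395 0.537 0.06 ] [0.401 0.543 0.06 ]
(600, 800, 3)
```

View pics/crop0.png

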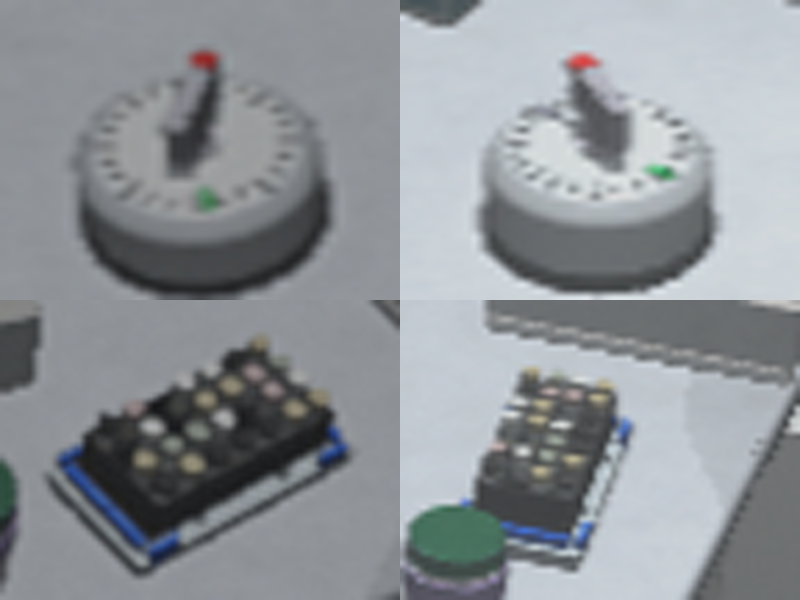

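```bash
python3 - <<'E'
from h import *
d=pickle.load(open("d0.pkl","rb"));a,b=d["scene"],d["side"]
A=lambda x,y:(193+x/8-.5,212+y*.15-.5); B=lambda x,y:(232+(x-400)/8-.5,207+y*.15-.5)
C=lambda x,y:(296+x*.18-.5,175+(y-300)*.18-.5); D=lambda x,y:(280+(x-400)*.18-.5,145+(y-300)*.18-.5)
ct=[onz(a,A(203,147),.05),onz(b,B(598,145),.05)]
print("timer",np.round(ct,4), "tri",tri(a,A(203,147),b,B(598,145)))
for n,p,q,z in(("red",(204,60),(582,62),.082),("green",(207,198),(660,171),.05)):
    P=[onz(a,A(*p),z),onz(b,B(*q),z)]; print(n,np.round(P,4),tri(a,A(*p),b,B(*q)))
    for i in (0,1): v=(P[i]-ct[i])[:2]; print(" ang",np.degrees(np.arctan2(v[1],v[0])),np.linalg.norm(v))
def rect(s,f,pts,z):
    P=np.array([onz(s,f(*p),z)[:2] for p in pts]); print(P.round(4).tolist())
print("dock lips");rect(a,C,[(58,458),(160,553),(345,448)],.02);rect(b,D,[(465,505),(575,543),(630,425)],.02)
print("racktop");rect(a,C,[(85,435),(150,497),(335,410),(265,345)],.052);rect(b,D,[(478,478),(568,500),(615,388),(530,370)],.052)
E
```

```text
timer [[0.4801 0.3548 0.05  ]
 [0.4851 0.3552 0.05  ]] tri (array([0.48466558, 0.35332958, 0.04665962]), np.float64(0.0038035050670870664))
red [[0.4976 0.3445 0.082 ]
 [0.4986 0.34   0.082 ]] (array([0.49574816, 0.34520711, 0.08597384]), np.float64(0.0017907518890442333))
 ang -30.35759470144929 0.02034007066811318
 ang -48.55321104584729 0.02033416745562396
green [[0.4562 0.3638 0.05  ]
 [0.4573 0.3618 0.05  ]] (array([0.45602152, 0.36386485, 0.05141247]), np.float64(0.0013597073737106114))
 ang 159.42227526421772 0.025542513166050853
 ang 166.6662807886842 0.028592868555732075
dock lips
[[0.4847, 0.0616], [0.4041, 0.0496], [0.4189, -0.0843]]
[[0.4868, 0.0468], [0.4111, 0.0567], [0.4197, -0.0821]]
racktop
[[0.4702, 0.0582], [0.4186, 0.0517], [0.424, -0.0728], [0.4811, -0.0685]]
[[0.4754, 0.0594], [0.4175, 0.0589], [0.4296, -0.0722], [0.4867, -0.07]]
```

```bash
R='[[0.83,-0.97,0],[0.83,-0.97,0],[0.83,-0.97,0],[0.83,-0.97,0],[0.83,-0.97,0],[0.83,-0.97,0],[0.83,-0.97,0],[0.83,-0.97,0],[0.83,-0.97,0],[0.83,-0.97,0],[0.83,-0.97,0],[0.83,-0.97,0]]'; true
python3 -m handwheel '{"slide":[[0.83,-0.97,0],[0.83,-0.97,0],[0.83,-0.97,0],[0.83,-0.97,0],[0.83,-0.97,0],[0.83,-0.97,0],[0.83,-0.97,0],[0.83,-0.97,0],[0.83,-0.97,0],[0.83,-0.97,0],[0.83,-0.97,0],[0.83,-0.97,0]],"delta_rot":[[0,0,0],[0,0,0],[0,0,0],[0,0,0],[0,0,0],[0,0,0],[0,0,0],[0,0,0],[0,0,0],[0,0,0],[0,0,0],[0,0,0]],"fingers":[0,0,0,0,0,0,0,0,0,0,0,0]}'
python3 -m handwheel '{"slide":[[0.83,-0.97,0],[0.83,-0.97,0],[0.83,-0.97,0],[0.83,-0.97,0],[0.83,-0.97,0],[0.83,-0.97,0],[0.83,-0.97,0],[0.83,-0.97,0],[0.83,-0.97,0],[0.83,-0.97,0],[0.83,-0.97,0],[0.83,-0.97,0]],"delta_rot":[[0,0,0],[0,0,0],[0,0,0],[0,0,0],[0,0,0],[0,0,0],[0,0,0],[0,0,0],[0,0,0],[0,0,0],[0,0,0],[0,0,0]],"fingers":[0,0,0,0,0,0,0,0,0,0,0,0]}'
python3 -m handwheel '{"slide":[[0,0,0],[0,0,0],[0,0,0],[0,0,0],[0,0,0],[0,0,0],[0,0,0],[0,0,0],[0,0,0],[0,0,0],[0,0,0],[0,0,0]],"delta_rot":[[0,0,-1],[0,0,-1],[0,0,-1],[0,0,-1],[0,0,-1],[0,0,-1],[0,0,-1],[0,0,-1],[0,0,-1],[0,0,-1],[0,0,-1],[0,0,-1]],"fingers":[0,0,0,0,0,0,0,0,0,0,0,0]}'
python3 - <<'E'
from bench import bot,snapshot
import cv2,numpy as np,pickle
s=snapshot("wrist");pickle.dump(s,open("w1.pkl","wb"));cv2.imwrite("pics/w1.png",s["color"][:,:,::-1])
o=bot.get_obs();print(o["t"],o["joint_pos"].round(3) if hasattr(o["joint_pos"],"round") else o["joint_pos"],o["eef_pos"],np.degrees(np.arctan2(o["eef_rot"][1][0],o["eef_rot"][0][0])))
E
```

```text
t: 1.65
eef_pos: [0.3551, -0.3292, 0.2183]
eef_rot: [[0.922, 0.387, 0.0], [0.387, -0.922, -0.0], [0.0, 0.0, -1.0]]
force: [0.2, 0.5, -0.0]
grip_width: 1.003
gripper_force: 0.0
t: 3.15
eef_pos: [0.4483, -0.0375, 0.2183]
eef_rot: [[0.922, 0.387, 0.0], [0.387, -0.922, -0.0], [0.0, 0.0, -1.0]]
force: [-0.0, -0.0, -0.3]
grip_width: 1.001
gripper_force: 0.0
t: 4.65
eef_pos: [0.4481, -0.0384, 0.2183]
eef_rot: [[0.123, 0.992, 0.0], [0.992, -0.123, -0.0], [-0.0, 0.0, -1.0]]
force: [-0.4, -0.9, -0.0]
grip_width: 0.998
gripper_force: 0.0
4.7 [-0.312 -0.232  2.107 -0.     1.267 -0.19 ] [ 0.4480701  -0.03839008  0.21823547] 83.02199272501383
```

View pics/w1.png

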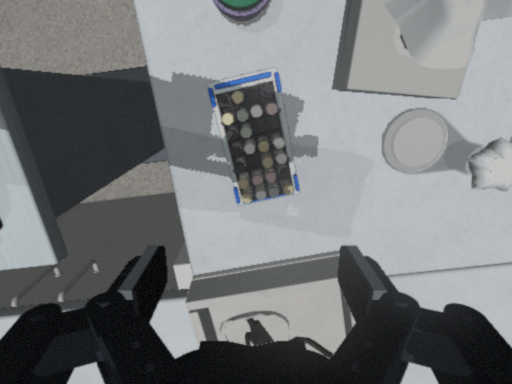

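The wrist picture shows the rack at about (255,140), with the blue dock lips spanning (210,75)-(298,203). I'll fit those lips on the z=0.02 plane.

```bash
python3 - <<'E'
from h import *
s=pickle.load(open("w1.pkl","rb"))
m=mask(s,(105,120,50),(128,255,255),(195,60,315,215))
ys,xs=np.nonzero(m)
P=np.array([onz(s,(x,y),.02)[:2] for x,y in zip(xs,ys)])
r=cv2.minAreaRect((P*1000).astype(np.float32));print(len(P),r,cv2.boxPoints(r).round(1).tolist())
# dark top of rack
h=cv2.cvtColor(s["color"],cv2.COLOR_RGB2HSV)
for p in [(212,90),(278,75),(238,202),(297,190)]: print(onz(s,p,.02).round(4))
print("top",[onz(s,p,.052)[:2].round(4).tolist() for p in[(217,98),(276,83),(294,190),(242,202)]])
print("flask",onz(s,(416,140),.0),"jar",onz(s,(242,0),.07))
E
```

```text
481 ((455.5546875, -15.857528686523438), (80.34396362304688, 145.7332000732422), 5.33194637298584) [[408.79998779296875, 53.0], [422.29998779296875, -92.0999984741211], [502.29998779296875, -84.69999694824219], [488.79998779296875, 60.400001525878906]]
[0.4137 0.0484 0.02  ]
[0.4893 0.055  0.02  ]
[ 0.4241 -0.0892  0.02  ]
[ 0.4999 -0.0824  0.02  ]
top [[0.4216, 0.0394], [0.4837, 0.0464], [0.4927, -0.0708], [0.4318, -0.078]]
flask [ 0.65577201 -0.04181288  0.        ] jar [0.45914549 0.11926786 0.07      ]
```

```bash

python3 -m handwheel '{"slide":[[0.98,-0.04,0],[0.98,-0.04,0],[0.98,-0.04,0],[0.98,-0.04,0],[0.98,-0.04,0],[0.98,-0.04,0],[0.98,-0.04,0],[0.98,-0.04,0],[0.98,-0.04,0],[0.98,-0.04,0]],"delta_rot":[[0,0,0],[0,0,0],[0,0,0],[0,0,0],[0,0,0],[0,0,0],[0,0,0],[0,0,0],[0,0,0],[0,0,0]],"fingers":[0,0,0,0,0,0,0,0,0,0]}' | head -2
python3 -m handwheel '{"slide":[[0.98,-0.04,0],[0.98,-0.04,0],[0.98,-0.04,0],[0.98,-0.04,0],[0.98,-0.04,0],[0.98,-0.04,0],[0.98,-0.04,0],[0.98,-0.04,0],[0.98,-0.04,0],[0.98,-0.04,0]],"delta_rot":[[0,0,0],[0,0,0],[0,0,0],[0,0,0],[0,0,0],[0,0,0],[0,0,0],[0,0,0],[0,0,0],[0,0,0]],"fingers":[0,0,0,0,0,0,0,0,0,0]}' | head -2
python3 -m handwheel '{"slide":[[0,0,0],[0,0,0],[0,0,0],[0,0,0],[0,0,0],[0,0,0],[0,0,0],[0,0,0],[0,0,0],[0,0,0],[0,0,0],[0,0,0]],"delta_rot":[[0,0,-1],[0,0,-1],[0,0,-1],[0,0,-1],[0,0,-1],[0,0,-1],[0,0,-1],[0,0,-1],[0,0,-1],[0,0,-1],[0,0,-1],[0,0,-1]],"fingers":[0,0,0,0,0,0,0,0,0,0,0,0]}'
python3 - <<'E'
from bench import bot,snapshot
import cv2,numpy as np,pickle
s=snapshot("wrist");pickle.dump(s,open("w2.pkl","wb"));cv2.imwrite("pics/w2.png",s["color"][:,:,::-1])
o=bot.get_obs();print(o["t"],o["joint_pos"],o["eef_pos"],np.degrees(np.arctan2(o["eef_rot"][1][0],o["eef_rot"][0][0])))
E
```

```text
t: 5.95
eef_pos: [0.4648, 0.1575, 0.2183]
t: 7.2
eef_pos: [0.4822, 0.353, 0.2182]
t: 8.7
eef_pos: [0.4822, 0.3524, 0.2182]
eef_rot: [[-0.798, 0.603, -0.0], [0.603, 0.798, -0.0], [0.0, -0.0, -1.0]]
force: [0.7, 0.3, 0.5]
grip_width: 1.001
gripper_force: 0.0
8.75 [ 4.61267876e-01  1.16927979e-01  1.77388893e+00 -7.11501880e-06
  1.25073299e+00 -4.63793485e-01] [0.48221731 0.35234982 0.21822041] 143.0022399953005
```

View pics/w2.png

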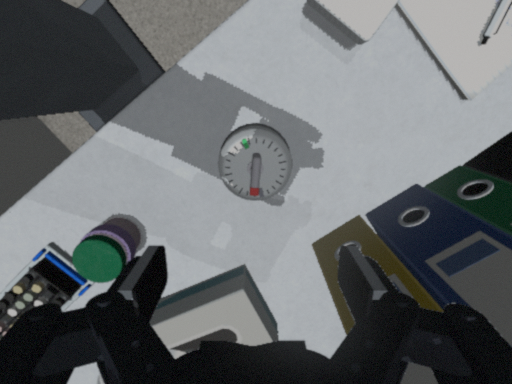

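The timer dial is centred near (255,162), with the red tip at (255,191) and the green mark at (245,142).

```bash
cat > key.py <<'E'
from h import *
import sys
def key(s,box):
    x0,y0,x1,y1=box
    m=mask(s,(0,110,50),(8,255,255),box)|mask(s,(172,110,50),(180,255,255),box)
    r=cen(m); g=cen(mask(s,(50,100,40),(90,255,255),box))
    gray=cv2.GaussianBlur(cv2.cvtColor(s["color"],cv2.COLOR_RGB2GRAY)[y0:y1,x0:x1],(5,5),0)
    c=cv2.HoughCircles(gray,cv2.HOUGH_GRADIENT,1,50,param1=80,param2=15,minRadius=25,maxRadius=60)
    print("red",r,"green",g,"circ",None if c is None else c[0][:2]+[x0,y0,0])
    return r,g
s=pickle.load(open("w2.pkl","rb"))
r,g=key(s,(205,110,310,215))
R=onz(s,r[:2],.085)[:2];G=onz(s,g[:2],.05)[:2];print("R",R,"G",G)
for c in [(255,162),(255.5,161.5)]:
    C=onz(s,c,.05)[:2]; print("C",C)
    for n,p in(("R",R),("G",G)): v=p-C; print(n,np.degrees(np.arctan2(v[1],v[0])),np.hypot(*v))
# wing inner (dark end) and red, both at top
print("wing inner", onz(s,(256,156),.086)[:2], onz(s,(255,195),.086)[:2])
E
python3 key.py
```

```text
red (np.float64(253.86206896551724), np.float64(191.01724137931035), 58) green (np.float64(245.0), np.float64(143.1290322580645), 31) circ [[255.5 158.5  35.5]]
R [0.49737719 0.34371822] G [0.45694341 0.36230247]
C [0.48037717 0.35834515]
R -40.7089204958065 0.022426500863745022
G 170.41473882632928 0.023765554438259624
C [0.48025848 0.35913164]
R -41.999375307417246 0.023035268923735912
G 172.25531599033272 0.023529703989517214
wing inner [0.46933831 0.36749938] [0.501258   0.34224935]
```

```bash

python3 -m handwheel '{"slide":[[0,0.16,1],[0,0,1],[0,0,1],[0,0,1],[0,0,1],[0,0,1],[0,0,0.8],[0,0,0.5],[0,0,0]],"delta_rot":[[0,0,0.28],[0,0,0],[0,0,0],[0,0,0],[0,0,0],[0,0,0],[0,0,0],[0,0,0],[0,0,0]],"fingers":[0,0,0,0,0,0,0,0,0]}'
python3 -m handwheel '{"slide":[[0,0,0],[0,0,0],[0,0,0],[0,0,0],[0,0,0]],"delta_rot":[[0,0,0],[0,0,0],[0,0,0],[0,0,0],[0,0,0]],"fingers":[0.4,0.6,0.8,0.85,0.85]}'
```

```text
t: 9.88
eef_pos: [0.4836, 0.3541, 0.0714]
eef_rot: [[-0.781, 0.625, -0.001], [0.625, 0.781, -0.001], [0.001, -0.001, -1.0]]
force: [0.3, 0.0, -0.7]
grip_width: 1.002
gripper_force: 0.0
t: 10.5
eef_pos: [0.484, 0.3543, 0.0723]
eef_rot: [[-0.781, 0.625, 0.0], [0.625, 0.781, 0.0], [-0.0, 0.0, -1.0]]
force: [-0.7, -0.5, -0.1]
grip_width: 0.15
gripper_force: 0.0
```

```bash

python3 -m handwheel '{"slide":[[0,0,0],[0,0,0],[0,0,0]],"delta_rot":[[0,0,0],[0,0,0],[0,0,0]],"fingers":[1,1,1]}'
python3 -m handwheel '{"slide":[[0,0,0],[0,0,0],[0,0,0],[0,0,0]],"delta_rot":[[0,0,0.8],[0,0,0.8],[0,0,0.8],[0,0,0]],"fingers":[1,1,1,1]}'
python3 -c "
from bench import bot;o=bot.get_obs();print(o['wrist_torque'],o['joint_pos'])"
```

```text
t: 10.88
eef_pos: [0.4845, 0.3545, 0.073]
eef_rot: [[-0.781, 0.625, 0.001], [0.625, 0.781, 0.0], [-0.001, 0.001, -1.0]]
force: [0.1, 1.1, 5.1]
grip_width: -0.001
gripper_force: 2.1
t: 11.38
eef_pos: [0.4846, 0.3546, 0.073]
eef_rot: [[-0.634, 0.773, 0.001], [0.773, 0.634, 0.001], [-0.0, 0.002, -1.0]]
force: [-0.1, -0.1, 4.1]
grip_width: 0.0
gripper_force: 2.3
[-0.06568429  0.00842106  0.01359497] [ 4.62800757e-01  2.82591748e-01  1.86692424e+00 -8.53907007e-06
  9.90470868e-01 -2.24480112e-01]
```

```bash
python3 - <<'E'
from bench import bot,snapshot
import cv2,numpy as np,pickle
s=snapshot("wrist");b=snapshot("side");a=snapshot("scene");pickle.dump((s,b,a),open("w3.pkl","wb"))
w=s["color"][90:390,100:420]
im=np.hstack([cv2.resize(w,(400,368)),cv2.resize(b["color"][160:270,200:320],(400,368),interpolation=cv2.INTER_CUBIC)])
cv2.imwrite("pics/w3.png",im[:,:,::-1])
E
```

```text
(no output)
```

View pics/w3.png

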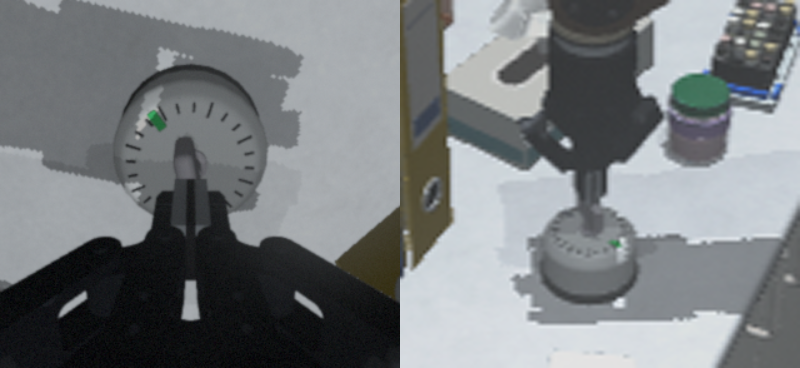

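The dial centre is at about crop (190,140), the wing end at (185,150) and the pads end near (190,178). The pads look shut, so I'll compare their projected position with the dial.

```bash
python3 - <<'E'
from h import *
s,b,a=pickle.load(open("w3.pkl","rb"))
f=lambda p:((p-[100,90])*[400/320,368/294]).round(1)
tip=np.array([.4846,.3546,.062])
print("cam",s["cam_to_world"].round(3).tolist())
print("tip in crop",f(proj(s,tip)),"grasp",f(proj(s,tip+[0,0,.02])))
for u in((190,140),):
    p=np.array(u)/[400/320,368/294]+[100,90]; print("dial c",onz(s,p,.05))
    for q in((115,140),(265,140),(190,65)): print(onz(s,np.array(q)/[1.25,368/294]+[100,90],.05))
T=np.hstack([cv2.resize(s["color"][170:300,200:310],(440,520),interpolation=cv2.INTER_CUBIC),cv2.resize(a["color"][190:270,190:246],(364,520),interpolation=cv2.INTER_CUBIC)])[:, :800]
cv2.imwrite("pics/w3b.png",T[:,:,::-1])
E
```

```text
cam [[0.773, -0.602, -0.199, 0.434], [0.634, 0.735, 0.241, 0.417], [0.001, -0.312, 0.95, 0.229], [0.0, 0.0, 0.0, 1.0]]
tip in crop [188.9 172. ] grasp [188.8 191.6]
dial c [0.47720141 0.36452612 0.05      ]
[0.44733586 0.34005557 0.05      ]
[0.50707909 0.3890066  0.05      ]
[0.45273926 0.39436556 0.05      ]
```

View pics/w3b.png

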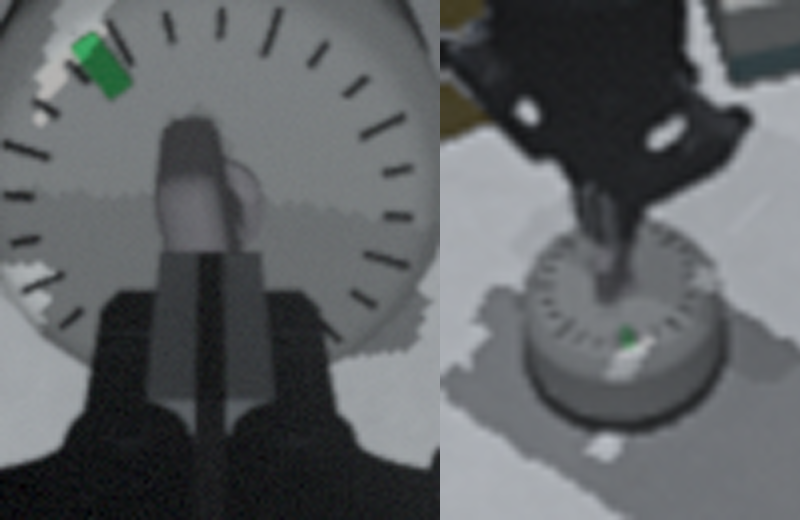

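```bash
python3 - <<'E'
from h import *
s,b,a=pickle.load(open("w3.pkl","rb"))
g=lambda x,y,z:onz(s,(200+x/4-.5,170+y/4-.5),z)[:2]
L=[(8,150),(20,195),(25,241),(45,283),(72,318),(45,110),(120,42),(168,27),(221,22),(270,32),(318,58),(357,85),(385,125),(398,170),(398,215),(387,262),(363,300)]
P=np.array([g(x,y,.05) for x,y in L])
A=np.c_[2*P,np.ones(len(P))];x=np.linalg.lstsq(A,(P**2).sum(1),rcond=None)[0];r=(x[2]+x[0]**2+x[1]**2)**.5
print("centre",x[:2],r,(np.hypot(*(P-x[:2]).T)-r).round(4))
G=g(103,66,.05)-x[:2];print("green",np.degrees(np.arctan2(G[1],G[0])),np.hypot(*G))
# wing end top edge corners & lower
for n,p in(("farL",(163,122)),("farR",(213,120)),("L",(160,245)),("Rtop",(238,245))): print(n,g(*p,.086), g(*p,.059))
X=np.array([-.634,.773]);print("TCP offset from centre along toolx,y",(np.array([.4846,.3546])-x[:2])@np.array([[-.634,.773],[.773,.634]]))
print("TCP z.085 px", (proj(s,[.4846,.3546,.085])-[199.5,169.5])*4)
E
```

```text
centre [0.4854087  0.35397965] 0.03140178064095821 [ 0.0024 -0.0005 -0.0003 -0.0005 -0.0003 -0.0005 -0.0002 -0.0003 -0.0001
 -0.0002 -0.0006  0.0002  0.0004  0.0002 -0.      0.0002  0.0001]
green 163.90558156274443 0.029220103353935697
farL [0.46327302 0.37196347] [0.46873865 0.36353315]
farR [0.46806377 0.37624228] [0.47443116 0.36861737]
L [0.47384286 0.35810223] [0.48129804 0.34706282]
Rtop [0.48186382 0.36467282] [0.49082879 0.35487019]
TCP offset from centre along toolx,y [ 0.00099225 -0.00023182]
TCP z.085 px [205.9744386  305.10258647]
```

```bash
python3 - <<'E'
from h import *
s,b,a=pickle.load(open("w3.pkl","rb"))
X=np.array([-.634,.773,0]);T=np.array([.4846,.3546,0])
for dx in(.011,0,-.011):
  for z in(.055,.062,.07,.078,.086): print(dx,z,((proj(s,T+dx*X+[0,0,z])-[199.5,169.5])*4).round(0),end=" ")
  print()
# wing end: key at angle of tool, ends at +-20mm
for th in(-38.4,-50.6):
  d=np.array([np.cos(np.radians(th)),np.sin(np.radians(th)),0]);n=np.array([-d[1],d[0],0]);C=np.array([.485,.3542,0])
  for e in(-.02,):
    print(th,[((proj(s,C+e*d+k*.0045*n+[0,0,z])-[199.5,169.5])*4).round(0).tolist() for z in(.059,.086) for k in(-1,1)])
E
```

```text
0.011 0.055 [206. 149.] 0.011 0.062 [206. 166.] 0.011 0.07 [206. 187.] 0.011 0.078 [206. 210.] 0.011 0.086 [206. 235.] 
0 0.055 [206. 213.] 0 0.062 [206. 232.] 0 0.07 [206. 255.] 0 0.078 [206. 281.] 0 0.086 [206. 309.] 
-0.011 0.055 [207. 274.] -0.011 0.062 [206. 295.] -0.011 0.07 [206. 321.] -0.011 0.078 [206. 349.] -0.011 0.086 [206. 379.] 
-38.4 [[150.0, 115.0], [208.0, 104.0], [140.0, 186.0], [207.0, 173.0]]
-50.6 [[177.0, 107.0], [236.0, 107.0], [172.0, 176.0], [241.0, 176.0]]
```

```bash

python3 -m handwheel '{"slide":[[0,0,0],[0,0,0],[0,0,-0.5],[0,0,-0.5],[0,0,0],[0,0,0]],"delta_rot":[[0,0,0],[0,0,0],[0,0,0],[0,0,0],[0,0,0],[0,0,0]],"fingers":[0,0,0,0,0,0]}'
cat > kk.py <<'E'
from bench import bot,snapshot
from h import *
s=snapshot("wrist");o=bot.get_obs();C=np.array([.485,.3542])
box=(200,130,310,300)
m=mask(s,(0,110,40),(8,255,255),box)|mask(s,(172,110,40),(180,255,255),box);r=cen(m);print(r)
if r: R=onz(s,r[:2],.083)[:2]-C;print("red ang",np.degrees(np.arctan2(R[1],R[0])),np.hypot(*R))
E=np.array(o["eef_rot"]);print("tool yaw+180",np.degrees(np.arctan2(E[1][0],E[0][0]))-180,o["eef_pos"],o["force"],o["wrist_torque"],o["joint_pos"][5],o["grip_width"],o["t"])
pickle.dump(s,open("last.pkl","wb"));cv2.imwrite("pics/last.png",s["color"][:,:,::-1])
E
python3 kk.py
```

```text
t: 12.28
eef_pos: [0.4841, 0.3543, 0.0924]
eef_rot: [[-0.634, 0.773, 0.0], [0.773, 0.634, 0.0], [-0.0, 0.0, -1.0]]
force: [0.6, 0.7, 0.2]
grip_width: 0.997
gripper_force: 0.0
(np.float64(257.4516129032258), np.float64(254.78064516129032), 155)
red ang -40.08357242462734 0.01784950313328864
tool yaw+180 -50.66562496211935 [0.48387126 0.35419963 0.09211463] [ 0.57256091 -0.40175878 -0.20649899] [-0.00703431  0.00505416  0.00810673] -0.22368925722450145 0.9973403907050311 12.325
```

View pics/last.png

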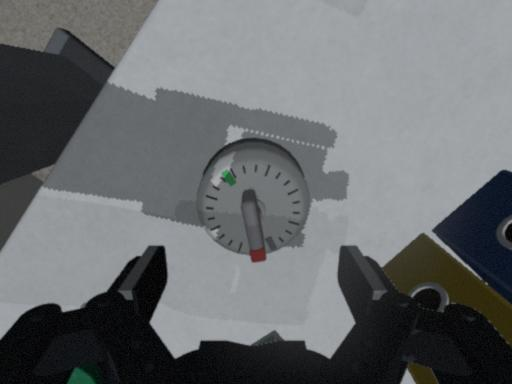

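The wing runs from (248,195) to the red tip at (258,256), so the key has not turned. The open pad tips, at (165,250) and (340,250) and 85 mm apart, come out at z≈0.12. That is about 25 mm higher than the stated nose length implies, so the fingers closed on top of the wing. I'll grip lower and check the force on the way.

```bash

python3 -m handwheel '{"slide":[[0,0.04,0],[0,0,0],[0,0,0],[0,0,0.8],[0,0,0.8],[0,0,0.5],[0,0,0]],"delta_rot":[[0,0,-0.7],[0,0,-0.7],[0,0,-0.7],[0,0,0],[0,0,0],[0,0,0],[0,0,0]],"fingers":[0,0,0,0,0,0,0]}'
python3 -m handwheel '{"slide":[[0,0,0],[0,0,0],[0,0,0],[0,0,0],[0,0,0],[0,0,0],[0,0,0]],"delta_rot":[[0,0,0],[0,0,0],[0,0,0],[0,0,0],[0,0,0],[0,0,0],[0,0,0]],"fingers":[0.4,0.6,0.8,1,1,1,1]}'
```

```text
t: 13.2
eef_pos: [0.4836, 0.3542, 0.0483]
eef_rot: [[-0.764, 0.645, -0.003], [0.645, 0.764, -0.001], [0.001, -0.003, -1.0]]
force: [-0.1, 0.1, 0.9]
grip_width: 0.999
gripper_force: 0.0
t: 14.08
eef_pos: [0.4845, 0.3546, 0.0507]
eef_rot: [[-0.764, 0.645, -0.001], [0.645, 0.764, -0.001], [0.0, -0.001, -1.0]]
force: [-3.6, -3.6, 6.1]
grip_width: 0.09
gripper_force: 60.1
```

```bash

python3 -m handwheel '{"slide":[[0,0,0],[0,0,0],[0,0,0],[0,0,0],[0,0,0],[0,0,0],[0,0,0],[0,0,0]],"delta_rot":[[0,0,1],[0,0,1],[0,0,1],[0,0,1],[0,0,1],[0,0,1],[0,0,1],[0,0,0]],"fingers":[1,1,1,1,1,1,1,1]}'
python3 kk.py
```

```text
t: 15.08
eef_pos: [0.4848, 0.3547, 0.0507]
eef_rot: [[-0.257, 0.966, 0.0], [0.966, 0.257, -0.0], [-0.0, 0.0, -1.0]]
force: [-1.6, -2.6, 6.0]
grip_width: 0.092
gripper_force: 60.0
(np.float64(252.1551724137931), np.float64(296.1551724137931), 116)
red ang -73.22999612851844 0.016133533228882353
tool yaw+180 -75.09198051783223 [0.48480451 0.35468515 0.05070386] [-3.06609987 -2.17549643  5.75027639] [-0.43185345  0.40739064 -0.03661468] 0.20299339666344077 0.09088412232821674 15.125
```

```bash

python3 -m handwheel '{"slide":[[0,0,0],[0,0,0],[0,0,0],[0,0,0],[0,0,0],[0,0,0],[0,0,0],[0,0,0],[0,0,0],[0,0,0],[0,0,0],[0,0,0]],"delta_rot":[[0,0,1],[0,0,1],[0,0,1],[0,0,1],[0,0,1],[0,0,1],[0,0,1],[0,0,1],[0,0,1],[0,0,1],[0,0,1],[0,0,1]],"fingers":[1,1,1,1,1,1,1,1,1,1,1,1]}'
python3 -m handwheel '{"slide":[[0,0,0],[0,0,0],[0,0,0],[0,0,0],[0,0,0],[0,0,0],[0,0,0],[0,0,0],[0,0,0],[0,0,0]],"delta_rot":[[0,0,1],[0,0,1],[0,0,1],[0,0,1],[0,0,1],[0,0,1],[0,0,1],[0,0,1],[0,0,1],[0,0,0]],"fingers":[1,1,1,1,1,1,1,1,1,1]}'
python3 kk.py
```

```text
t: 16.62
eef_pos: [0.4852, 0.3545, 0.0507]
eef_rot: [[0.709, 0.705, 0.001], [0.705, -0.709, -0.001], [0.0, 0.001, -1.0]]
force: [-0.4, -2.8, 5.1]
grip_width: 0.096
gripper_force: 59.9
t: 17.88
eef_pos: [0.4854, 0.3542, 0.0507]
eef_rot: [[1.0, -0.001, 0.001], [-0.001, -1.0, -0.001], [0.001, 0.001, -1.0]]
force: [0.4, -4.9, 4.6]
grip_width: 0.092
gripper_force: 60.0
(np.float64(252.15254237288136), np.float64(296.08474576271186), 118)
red ang 178.5239312640582 0.015902277987165064
tool yaw+180 -180.0053426820658 [0.48537084 0.35418077 0.05069864] [-1.32685193 -4.71663559  5.08953857] [-0.81305471  0.12498709  0.0090061 ] 2.034341517031362 0.09609216649162611 17.925
```

```bash

python3 -m handwheel '{"slide":[[0,0,0],[0,0,0],[0,0,0],[0,0,0]],"delta_rot":[[0,0,1],[0,0,1],[0,0,1],[0,0,0]],"fingers":[1,1,1,1]}'
python3 kk.py
python3 -m handwheel '{"slide":[[0,0,0],[0,0,0],[0,0,0]],"delta_rot":[[0,0,0.8],[0,0,0.8],[0,0,0]],"fingers":[1,1,1]}'
python3 kk.py
```

```text
t: 18.42
eef_pos: [0.4853, 0.3541, 0.0507]
eef_rot: [[0.966, -0.259, 0.001], [-0.259, -0.966, -0.001], [0.001, 0.001, -1.0]]
force: [-0.8, -4.6, 4.9]
grip_width: 0.093
gripper_force: 60.0
(np.float64(251.88695652173914), np.float64(296.1391304347826), 115)
red ang 162.7284712354675 0.01604379296189922
tool yaw+180 -194.9971096847499 [0.48531866 0.35409235 0.05070559] [-0.04918292 -4.20696802  5.07597623] [-0.82167285  0.14955938 -0.04463293] 2.2960679746979977 0.08944239109858054 18.475
t: 18.85
eef_pos: [0.4854, 0.354, 0.0508]
eef_rot: [[0.924, -0.382, 0.002], [-0.382, -0.924, -0.004], [0.004, 0.002, -1.0]]
force: [0.0, -4.7, 6.1]
grip_width: 0.091
gripper_force: 85.4
(np.float64(253.23893805309734), np.float64(295.94690265486724), 113)
red ang 157.39209022326565 0.01604262750597399
tool yaw+180 -202.4180664266059 [0.48534989 0.35403976 0.05078962] [-0.38366589 -4.3493972   5.79134444] [-0.69264257  0.22547888  1.66949342] 2.428557469440116 0.08671536070004468 18.9
```

```bash

python3 -m handwheel '{"slide":[[0,0,0],[0,0,0],[0,0,0],[0,0,-0.5],[0,0,-1],[0,0,-1],[0,0,-1],[0,0,-1],[0,0,-1],[0,0,-1],[0,0,-1],[0,0,0]],"delta_rot":[[0,0,-0.4],[0,0,0],[0,0,0],[0,0,0],[0,0,0],[0,0,0],[0,0,0],[0,0,0],[0,0,0],[0,0,0],[0,0,0],[0,0,0]],"fingers":[1,0,0,0,0,0,0,0,0,0,0,0]}'
python3 kk.py; python3 - <<'E'
from h import *
s=pickle.load(open("last.pkl","rb"))
box=(200,110,310,300)
C=np.array([.4854,.3541])
for n,m,z in(("green",mask(s,(50,100,40),(90,255,255),box),.05),("red",mask(s,(0,110,40),(8,255,255),box)|mask(s,(172,110,40),(180,255,255),box),.086)):
    c=cen(m)
    if c: v=onz(s,c[:2],z)[:2]-C;print(n,c,np.degrees(np.arctan2(v[1],v[0])),np.hypot(*v))
E
```

```text
t: 20.4
eef_pos: [0.4858, 0.3554, 0.2029]
eef_rot: [[0.933, -0.361, 0.004], [-0.361, -0.933, 0.002], [0.003, -0.003, -1.0]]
force: [-0.6, -0.2, 0.6]
grip_width: 1.002
gripper_force: 0.0
(np.float64(255.5), np.float64(196.0), 56)
red ang 162.59687268995376 0.01667205401636202
tool yaw+180 -201.16575711558792 [0.48506532 0.35497558 0.20119515] [ 0.39249407 -0.69851656 -0.77692579] [ 0.02948133  0.00504915 -0.00458681] 2.4033079715748205 1.0003239398996016 20.45
green (np.float64(257.0), np.float64(201.0), 3) 164.03238774120769 0.03461438983092938
red (np.float64(255.5), np.float64(196.0), 56) 162.82910784299597 0.01603342250084792
```

```bash

python3 -m handwheel '{"slide":[[0,0,0],[0,0,0],[0,0,0],[0,0,0],[0,0,0],[0,0,0],[0,0,0],[0,0,0],[0,0,0],[0,0,0],[0,0,0],[0,0,0]],"delta_rot":[[0,0,-1],[0,0,-1],[0,0,-1],[0,0,-1],[0,0,-1],[0,0,-1],[0,0,-1],[0,0,-1],[0,0,-1],[0,0,-1],[0,0,-1],[0,0,-1]],"fingers":[0,0,0,0,0,0,0,0,0,0,0,0]}'
python3 -m handwheel '{"slide":[[0,0,0],[0,0,0],[0,0,0],[0,0,0],[0,0,0],[0,0,0],[0,0,0],[0,0,0],[0,0,0],[0,0,0],[0,0,0],[0,0,0]],"delta_rot":[[0,0,-1],[0,0,-1],[0,0,-1],[0,0,-1],[0,0,-1],[0,0,-1],[0,0,-1],[0,0,-1],[0,0,-1],[0,0,-1],[0,0,-0.65],[0,0,-0.65]],"fingers":[0,0,0,0,0,0,0,0,0,0,0,0]}'
python3 -m handwheel '{"slide":[[-0.91,-0.163,0],[-0.91,-0.163,0],[-0.91,-0.163,0],[-0.91,-0.163,0],[-0.91,-0.163,0],[-0.91,-0.163,0],[-0.91,-0.163,0],[-0.91,-0.163,0],[-0.91,-0.163,0],[-0.91,-0.163,0]],"delta_rot":[[0,0,0],[0,0,0],[0,0,0],[0,0,0],[0,0,0],[0,0,0],[0,0,0],[0,0,0],[0,0,0],[0,0,0]],"fingers":[0,0,0,0,0,0,0,0,0,0]}'
python3 -m handwheel '{"slide":[[-0.91,-0.163,0],[-0.91,-0.163,0],[-0.91,-0.163,0],[-0.91,-0.163,0],[-0.91,-0.163,0],[-0.91,-0.163,0],[-0.91,-0.163,0],[-0.91,-0.163,0],[-0.91,-0.163,0],[-0.91,-0.163,0],[0,0,0]],"delta_rot":[[0,0,0],[0,0,0],[0,0,0],[0,0,0],[0,0,0],[0,0,0],[0,0,0],[0,0,0],[0,0,0],[0,0,0],[0,0,0]],"fingers":[0,0,0,0,0,0,0,0,0,0,0]}'
python3 - <<'E'
from bench import bot,snapshot
from h import *
s=snapshot("wrist");pickle.dump(s,open("w5.pkl","wb"))
print(bot.get_obs()["joint_pos"])
M=s["cam_to_world"];print(proj(s,[.4555,-.0159,.052]))
cv2.imwrite("pics/w5.png",cv2.resize(s["color"][80:320,140:390],(800,600)[::1] if 0 else (625,600),interpolation=cv2.INTER_CUBIC)[:,:,::-1])
E
```

```text
t: 21.95
eef_pos: [0.4839, 0.3544, 0.1985]
eef_rot: [[0.777, 0.629, -0.003], [0.629, -0.777, -0.001], [-0.003, -0.001, -1.0]]
force: [-0.0, 0.2, -0.6]
grip_width: 1.002
gripper_force: 0.0
t: 23.45
eef_pos: [0.4839, 0.3544, 0.1985]
eef_rot: [[-0.095, 0.995, -0.003], [0.995, 0.095, -0.001], [-0.001, -0.003, -1.0]]
force: [-0.6, 0.4, 0.1]
grip_width: 1.001
gripper_force: 0.0
t: 24.7
eef_pos: [0.469, 0.1693, 0.2002]
eef_rot: [[-0.093, 0.996, 0.0], [0.996, 0.093, 0.0], [0.0, 0.0, -1.0]]
force: [-0.4, -0.2, 0.3]
grip_width: 0.994
gripper_force: 0.0
t: 26.08
eef_pos: [0.4534, -0.0148, 0.2003]
eef_rot: [[-0.091, 0.996, 0.0], [0.996, 0.091, 0.0], [0.0, 0.0, -1.0]]
force: [-0.2, 0.4, 0.2]
grip_width: 1.0
gripper_force: 0.0
[-2.55770690e-01 -2.05003610e-01  2.11773775e+00  4.24400878e-04
  1.22883841e+00 -3.47470980e-01]
[253.4881671  172.48784315]
```

View pics/w5.png

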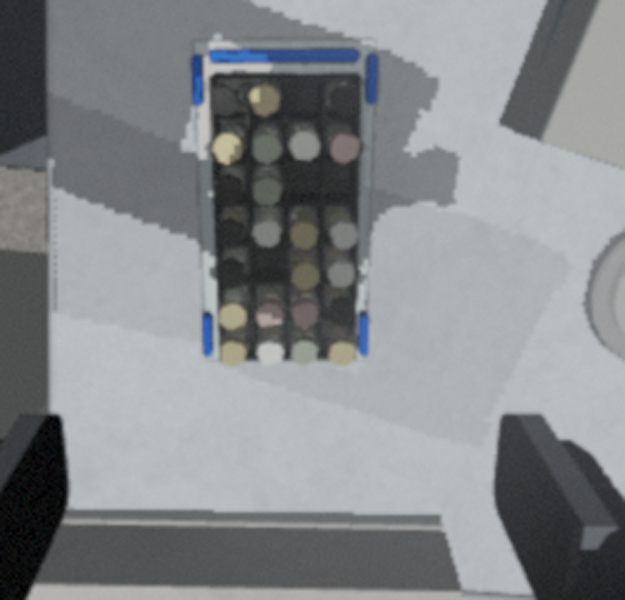

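The tool is aligned with the rack, whose top spans crop (212,75)-(360,362). The finger inner faces are at x=67 and x=495, with their midpoint at 281.

```bash
python3 - <<'E'
from h import *
s=pickle.load(open("w5.pkl","rb"))
f=lambda x,y,z:onz(s,(140+x/2.5-.3,80+y/2.5-.3),z)[:2]
X=np.array([-.092,.996]);Y=np.array([.996,.092]);T=np.array([.4534,-.0148])
for n,p,z in(("TL",(212,75),.052),("TR",(360,75),.052),("BL",(218,362),.053),("BR",(357,362),.053),("lipL",(192,105),.02),("lipR",(378,105),.02),("lip top",(285,49),.02),("LL",(203,350),.02),("LR",(369,350),.02),("lipL hi",(192,57),.02),("LLbot",(208,355),.02)):
    q=f(*p,z);print(n,q.round(4),"rel tool x,y",((q-T)@X).round(4),((q-T)@Y).round(4))
E
```

```text
TL [0.421  0.0455] rel tool x,y 0.0631 -0.0267
TR [0.4794 0.0508] rel tool x,y 0.063 0.032
BL [ 0.4314 -0.0782] rel tool x,y -0.0611 -0.0278
BR [ 0.4933 -0.0726] rel tool x,y -0.0612 0.0344
lipL [0.4103 0.0298] rel tool x,y 0.0484 -0.0389
lipR [0.4924 0.0373] rel tool x,y 0.0483 0.0436
lip top [0.4491 0.0572] rel tool x,y 0.0721 0.0024
LL [ 0.4219 -0.0879] rel tool x,y -0.07 -0.0381
LR [ 0.5034 -0.0806] rel tool x,y -0.0701 0.0438
lipL hi [0.4092 0.0503] rel tool x,y 0.0689 -0.0381
LLbot [ 0.4245 -0.0904] rel tool x,y -0.0727 -0.0357
```

```bash

python3 -m handwheel '{"slide":[[0.05,0.135,1],[0,0,1],[0,0,1],[0,0,1],[0,0,1],[0,0,1],[0,0,1],[0,0,0.8],[0,0,0.4],[0,0,0.3],[0,0,0]],"delta_rot":[[0,0,0],[0,0,0],[0,0,0],[0,0,0],[0,0,0],[0,0,0],[0,0,0],[0,0,0],[0,0,0],[0,0,0],[0,0,0]],"fingers":[0,0,0,0,0,0,0,0,0,0,0]}'
python3 -m handwheel '{"slide":[[0,0,0.3],[0,0,0.3],[0,0,0.3],[0,0,0.2],[0,0,0]],"delta_rot":[[0,0,0],[0,0,0],[0,0,0],[0,0,0],[0,0,0]],"fingers":[0,0,0,0,0]}'
python3 - <<'E'
from bench import bot,snapshot
import cv2,numpy as np
s=snapshot("wrist")["color"][60:384,80:420];b=snapshot("side")["color"][120:220,260:365]
cv2.imwrite("pics/w6.png",np.hstack([cv2.resize(s,(400,381)),cv2.resize(b,(400,381),interpolation=cv2.INTER_CUBIC)])[:,:,::-1])
E
```

```text
t: 27.5
eef_pos: [0.4562, -0.0124, 0.0302]
eef_rot: [[-0.093, 0.996, -0.0], [0.996, 0.093, 0.0], [0.0, -0.0, -1.0]]
force: [-0.8, 0.4, 0.2]
grip_width: 1.0
gripper_force: 0.0
t: 28.12
eef_pos: [0.4558, -0.0124, 0.0078]
eef_rot: [[-0.093, 0.996, -0.001], [0.996, 0.093, 0.0], [0.0, -0.001, -1.0]]
force: [-0.2, -0.3, 0.8]
grip_width: 1.001
gripper_force: 0.0
```

View pics/w6.png

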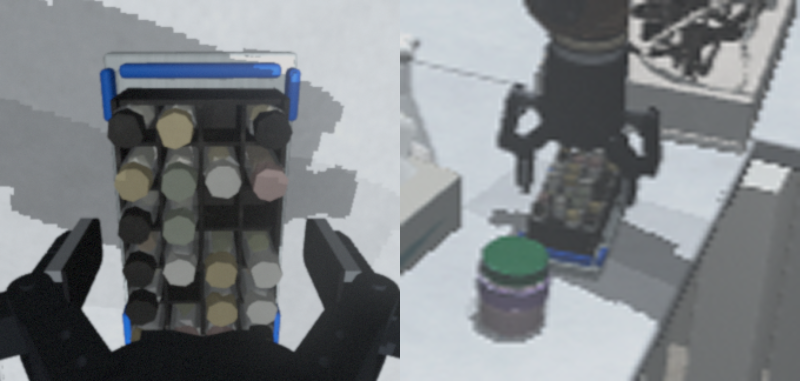

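The pads straddle the rack at its middle, at crop (75-95,250) and (310-345,250), clear of the lips and with no contact force. I'll close now.

```bash

python3 -m handwheel '{"slide":[[0,0,0.15],[0,0,0],[0,0,0],[0,0,0],[0,0,0],[0,0,0]],"delta_rot":[[0,0,0],[0,0,0],[0,0,0],[0,0,0],[0,0,0],[0,0,0]],"fingers":[0.1,0.2,0.3,0.5,1,1]}'
python3 -m handwheel '{"slide":[[0,0,-0.1],[0,0,-0.2],[0,0,-0.2],[0,0,0]],"delta_rot":[[0,0,0],[0,0,0],[0,0,0],[0,0,0]],"fingers":[1,1,1,1]}'
```

```text
t: 28.98
eef_pos: [0.4565, -0.0125, 0.0055]
eef_rot: [[-0.093, 0.996, 0.001], [0.996, 0.093, -0.0], [-0.0, 0.001, -1.0]]
force: [0.0, 0.1, 1.6]
grip_width: 0.739
gripper_force: 67.0
t: 29.48
eef_pos: [0.4564, -0.0125, 0.0156]
eef_rot: [[-0.093, 0.996, 0.001], [0.996, 0.093, -0.0], [-0.0, 0.001, -1.0]]
force: [1.2, 0.2, -1.9]
grip_width: 0.738
gripper_force: 66.8
```

```bash

python3 -m handwheel '{"slide":[[0,0,-0.4],[0,0,-0.5],[0,0,-0.6],[0,0,-0.6],[0,0,-0.6],[0,0,-0.6],[0,0,-0.6],[0,0,-0.6],[0,0,-0.6],[0,0,-0.6],[0,0,-0.4],[0,0,-0.2]],"delta_rot":[[0,0,0],[0,0,0],[0,0,0],[0,0,0],[0,0,0],[0,0,0],[0,0,0],[0,0,0],[0,0,0],[0,0,0],[0,0,0],[0,0,0]],"fingers":[1,1,1,1,1,1,1,1,1,1,1,1]}'
python3 -m handwheel '{"slide":[[0,0,0],[0,0,0],[0,0,0],[0,0,0],[0,0,0],[0,0,0],[0,0,0],[0,0,0]],"delta_rot":[[0,0,0],[0,0,0],[0,0,0],[0,0,0],[0,0,0],[0,0,0],[0,0,0],[0,0,0]],"fingers":[1,1,1,1,1,1,1,1]}'
python3 - <<'E'
from bench import bot,snapshot
import cv2,numpy as np
s=snapshot("scene")["color"][130:310,130:370];b=snapshot("side")["color"][100:250,230:370]
cv2.imwrite("pics/w7.png",np.hstack([cv2.resize(s,(400,381),interpolation=cv2.INTER_CUBIC),cv2.resize(b,(400,381),interpolation=cv2.INTER_CUBIC)])[:,:,::-1])
E
```

```text
t: 30.98
eef_pos: [0.4563, -0.0125, 0.1418]
eef_rot: [[-0.093, 0.996, 0.001], [0.996, 0.093, -0.0], [-0.0, 0.001, -1.0]]
force: [0.0, -0.4, -1.7]
grip_width: 0.735
gripper_force: 66.7
t: 31.98
eef_pos: [0.4562, -0.0124, 0.1412]
eef_rot: [[-0.093, 0.996, -0.0], [0.996, 0.093, 0.0], [0.0, -0.0, -1.0]]
force: [0.1, 0.5, -1.3]
grip_width: 0.74
gripper_force: 66.7
```

View pics/w7.png

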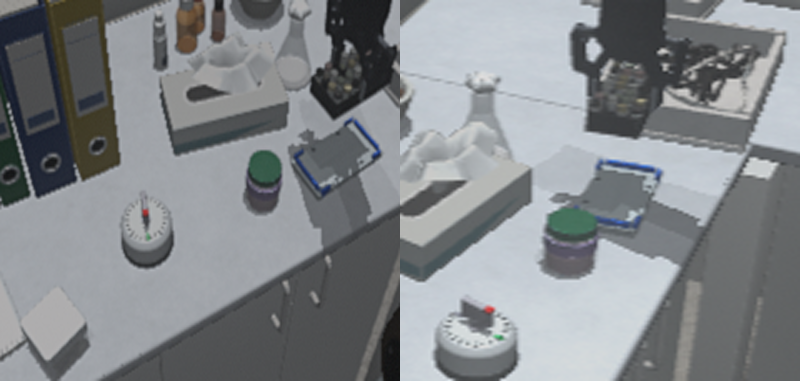

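The rack is held level above the empty dock at crop (345,155), with its underside about 148 mm up. The key's red end points at the green mark, and the jar, flask and box have not moved.

```bash
python3 -c "
from bench import bot;print(bot.sign_off())"
```

```text
the job is handed in; nothing more can be done
None
```

The timer is wound to its stop, and the rack is held level in the gripper over the dock, its underside about 14–15 cm up. The jar, flask and box look undisturbed, and the job was handed in at about 32 s, with no verdict returned.

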